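Stack a dummy specimen on its carrier and hold it up level

ROBOT

A 6-joint arm with a two-finger parallel gripper is mounted at the origin on a cart in front of the work surface, level with it; the furniture and walls round the work are solid. World frame = base frame: x ahead of the robot, y to its left, z up, the work surface at z = 0. Lengths are in m, angles in rad, forces in N, time in s.
With the tool pointing down it reaches from about 0.275 to 0.85 m from the base axis. Payload 19 kg.
Tool frame: the origin (TCP) lies at the very end of the fingers, on their centre line; the grasp point (between the pads) lies r.hold_point_z behind it (r.hold_point_z is the distance from the TCP to the grasp point, in m); z points along the fingers, y is the line along which they close (so a half turn about z gives the same grasp; the last joint's range is limited). The gripper opens to 85 mm and grips with 20 to 120 N. Pads are 22 mm wide; open, the fingers measure 114 mm over their backs; the gripper's body (76 mm by 85 mm) begins 54 mm behind the grasp point. The pads swing forward as they close: fully open they stand 13 mm farther back than shut.
Start: joints at [1.031, 0.15, 1.437, -0, 1.554, -0.134], TCP at [0.227, 0.528, 0.231] pointing down, gripper open.
Joint ranges: [-2.8, 2.8], [-0.68, 2.1], [0.12, 2.68], [-1.39, 4.53], [0.16, 2.79], [-2.81, 2.81]. Speed limits (rad/s): [1.89, 1.89, 2.22, 3.01, 3.01, 3.01].

INTERFACE

Orientations are given as a rotation vector (axis times angle).
In Python, from rig import r, snapshot, camera_info gives the robot as it stands. The module is installed in compiled form; this text tells all that it offers.
- The arm moves only by the shell command python3 -m handwheel 'ROWS'. ROWS is JSON, one flat list of numbers, 7 for each row, row after row: the finger opening in mm, from 0 to 85.4, then the shift along the tool's x, y, z in mm, then the turn, a rotation vector about the tool's x, y, z in degrees. A call has 1 to 10 rows; each row shifts and turns the commanded pose from where the row before left it, along the tool's axes as they then stand; what a row does not reach is not made up. A row lasts 1/10 s, in which the tool goes at most 50 mm and 8.59 degrees, less where a joint would pass 70% of its speed; a pose out of reach is approached as far as the arm can. A call is refused whole if a number of a shift passes 50 or a number of a turn 8.59, either way. A call with a gripper value outside its range is refused whole. The fingers move at their own pace and stop on an object; the grip force is fixed at half the most. Time passes only in rows, so rows that do not move let the fingers close. It gives the time, the measured TCP pose, the force, the opening and the grip force at its end, in the units of the state.
- r.observe(): the state, without advancing time (a new reading comes with each control period).
- snapshot(name): name is "scene" or "top"; returns the picture (384x512x3 uint8, red, green, blue); there is no depth.
- camera_info(name): a dict with "K" (3x3 intrinsics, pixels), "origin" and "rotation" of the camera in the world. Camera axes: x right, y down, z forward; pixel columns grow to the right and rows downward; lengths in m; the calibration is good to about 2 mm. A picture is of the moment at which its call begins. camera_info takes no time and is no camera call.
- r.job_done(): hands the job in; it is judged then, once.
The state is a dict: "time_s": time; "joint_positions": joint angles; "joint_vel": joint speeds; "joint_efforts": joint torques, N m; "ee_pos": TCP position; "tcp_rot": TCP orientation; "wrist_force": force on the tool from outside, world axes, zero at the start; "ft_torque": the same for the moment, N m; "finger_gap": finger opening in m; "gripper_force": force on a finger pad.
Only numpy, scipy, OpenCV 4.12 (cv2) and the standard library are available. Lean on these libraries where they do the work, as an engineer would, in place of code of your own. Each camera call takes 0.05 s, during which the arm holds its last target. There are 200 camera calls.

TASK

Make up the calibration stack on the carrier standing on the table: porous stone first, centred on the round seat plate, then the plain aluminium dummy disc, then the ribbed grid plate on top, each let go squarely centred on the one below. Then take the carrier by its upright handle, lift it with the stack about 15 cm off the table (at least 10 cm) and finish holding it there, level and still; do not put it down or let go. Do not tip the carrier on the way, and leave the sample tin, the loading pad and the cutter ring where they are.

Things in the scene. Friction and masses are not known exactly. Their poses are not given: they have to be found in the camera images.
- parts_tray: shallow grey plastic tray, 184x294x26 mm, fixed to the table; holds the three loose discs in a row along its long side (y), in any order, neighbouring centres about 88 mm apart. Origin: centre of its underside; x across its short side, y along its long side, z up. Inside 166x276 mm, floor 3 mm above the origin, rim 27 mm
- porous_stone: plain grey-brown sintered stone disc, 60 mm diameter, 8 mm thick, 0.055 kg, lying flat in the tray. Origin: centre of its underside, z up
- dummy_disc: plain bare aluminium disc (dummy specimen) with chamfered rims and a small dark centre mark on top, 60 mm diameter, 16 mm thick, about 0.12 kg, lying flat in the tray; the thickest of the three. Origin: centre of its underside, z up
- grid_plate: brass grid plate with parallel ribs on top, 60 mm diameter, 7 mm over the ribs (solid rim the lower 5 mm), 0.07 kg, lying flat in the tray. Origin: centre of its underside, z up
- carrier: loose carrier on the table, 0.53 kg, 193 mm long (y): round aluminium seat plate (80 mm diameter, 6 mm thick, centre at y=-65 mm), flat bar 36 mm wide, black upright handle in the middle, round steel counterweight (52 mm diameter, 24 mm high, at y=+60 mm). Loaded with the stack, it balances under the handle. Origin: on the underside beneath the handle; z up
- carrier_seat (a point): centre of the seat plate's upper face, 6 mm above the table; a thin scribed circle 64 mm across on the plate surrounds the place of the discs. Axes as the carrier's
- carrier_handle (a point): grip point on the black handle, 50 mm above the carrier's underside. The handle is a flat upright bar, 12 mm thick along the carrier's x, 30 mm wide along its y, its top 72 mm above the underside: pinch it from above with the fingers closing along the carrier's x. Axes as the carrier's
- sample_tin: bystander: lidless aluminium tin filled with brown soil, 54 mm diameter, 38 mm high, between tray and carrier, on the robot side. Origin: centre of underside
- loading_pad: bystander: brass flanged pad with a boss, 59 mm diameter, 26 mm high, between tray and carrier, on the far side. Origin: centre of underside
- cutter_ring: bystander: steel sampling ring, 70 mm diameter, 30 mm high, left of the carrier. Origin: centre of underside
Not all that is in view belongs to the job. Several things have the shape of the porous_stone; the one meant has the colours described above.

How it is judged:
On the way, in this order (a step that is already met when the one before it is completed fails the run):
1. the porous stone lies centred on the seat plate, let go (horizontal distance between porous_stone and carrier_seat below 0.008 m and z of porous_stone in the frame of carrier_seat between -0.004 and 0.004 m and angle between porous_stone's own z axis and vertical below 0.1 rad and contact force between the fingers and porous_stone below 0.1 N and linear speed of porous_stone below 0.02 m/s and height (world z) of carrier below 0.01 m), for 0.2 s.
2. the dummy disc lies centred on the stone, let go (horizontal distance between each of porous_stone, dummy_disc and carrier_seat below 0.008 m and z of porous_stone in the frame of carrier_seat between -0.004 and 0.004 m and angle between each of porous_stone, dummy_disc's own z axis and vertical below 0.1 rad and z of dummy_disc in the frame of carrier_seat between 0.004 and 0.012 m and contact force between the fingers and dummy_disc below 0.1 N and linear speed of dummy_disc below 0.02 m/s and height (world z) of carrier below 0.01 m), for 0.2 s.
3. the grid plate lies centred on the dummy disc, let go (horizontal distance between each of porous_stone, dummy_disc, grid_plate and carrier_seat below 0.008 m and z of porous_stone in the frame of carrier_seat between -0.004 and 0.004 m and angle between each of porous_stone, dummy_disc, grid_plate's own z axis and vertical below 0.1 rad and z of dummy_disc in the frame of carrier_seat between 0.004 and 0.012 m and z of grid_plate in the frame of carrier_seat between 0.02 and 0.028 m and contact force between the fingers and grid_plate below 0.1 N and linear speed of grid_plate below 0.02 m/s and height (world z) of carrier below 0.01 m), for 0.2 s.
4. the carrier is lifted with the whole stack on it, level (horizontal distance between each of porous_stone, dummy_disc, grid_plate and carrier_seat below 0.008 m and z of porous_stone in the frame of carrier_seat between -0.004 and 0.004 m and angle between each of porous_stone, dummy_disc, grid_plate's own z axis and vertical below 0.1 rad and z of dummy_disc in the frame of carrier_seat between 0.004 and 0.012 m and z of grid_plate in the frame of carrier_seat between 0.02 and 0.028 m and height (world z) of carrier above 0.1 m and angle between carrier's own z axis and vertical below 0.09 rad), for 0.2 s.
At the end, for the whole second after the job is handed in: Held by the fingers on the carrier: carrier underside more than 100 mm above the table, tilted less than 0.09 rad, moving less than 20 mm/s and 0.1 rad/s; stone, dummy disc and grid plate lie in that order on the seat, each within 8 mm of the seat centre, not touched by the fingers (all of step 4 and contact force between the fingers and carrier above 2 N and linear speed of carrier below 0.02 m/s and angular speed of carrier below 0.1 rad/s and contact force between the fingers and porous_stone below 0.1 N and contact force between the fingers and dummy_disc below 0.1 N and contact force between the fingers and grid_plate below 0.1 N); the arm keeps its last pose, push and grip.
It fails at once if the carrier is tipped by more than 0.3 rad (angle between carrier's own z axis and vertical above 0.3 rad).
It fails at once if the sample tin is moved more than 20 mm (distance of sample_tin from where it was at the start of the episode above 0.02 m).
It fails at once if the loading pad is moved more than 20 mm (distance of loading_pad from where it was at the start of the episode above 0.02 m).
It fails at once if the cutter ring is moved more than 20 mm (distance of cutter_ring from where it was at the start of the episode above 0.02 m).
It also fails if it takes over 70 s, if anything falls off the work surface, if the arm or the gripper's body presses on something with over 40 N, if the wrist force passes 120 N, or if a joint passes its speed limit or range.

## Working session

There is one attempt and no reset: what is moved stays moved. The work goes in short steps, Python scripts to look and compute and a shell command to move; the robot and the scene stay as the last step left them, time stands still between calls to the robot, and variables do not carry over. Pictures are saved under pics/ and viewed, at most 14 in all, crops included, and the job is handed in when it is done.

```bash
mkdir -p pics
python3 - <<'E'
from rig import r,snapshot,camera_info
import cv2,numpy as np
for n in("scene","top"):
    im=snapshot(n); cv2.imwrite(f"pics/{n}0.png",im[:,:,::-1])
    c=camera_info(n); print(n,np.round(c["K"],1).tolist(),np.round(c["origin"],3),np.round(c["rotation"],3).tolist())
print(r.observe(),r.hold_point_z)
E
```

```text
scene [[455.6, 0.0, 261.4], [0.0, 455.6, 193.5], [0.0, 0.0, 1.0]] [-0.372 -0.882  0.707] [-1.911, 0.756, -0.436]
top [[375.3, 0.0, 260.9], [0.0, 375.3, 192.7], [0.0, 0.0, 1.0]] [0.424 0.084 1.21 ] [-2.212, 2.175, -0.045]
{'time_s': 0.1, 'joint_positions': array([ 1.03097105e+00,  1.50951277e-01,  1.43794687e+00,  8.62662588e-06,
        1.55381440e+00, -1.33992530e-01]), 'joint_vel': array([ 0.00016357, -0.00087496, -0.00193276,  0.00118907,  0.00097939,
        0.00088747]), 'joint_efforts': array([ 3.28507238e-03, -7.14392924e+01, -5.71798074e+01, -1.97023783e-04,
        6.96799878e-03,  1.12292537e-04]), 'ee_pos': array([0.22689781, 0.52809867, 0.23073714]), 'tcp_rot': array([-6.33038765e-01, -3.07676559e+00,  1.65554856e-03]), 'wrist_force': array([-0.1584324 , -0.73286906,  0.42390976]), 'ft_torque': array([-0.01002419, -0.01168584, -0.01483289]), 'gripper_force': 0.0, 'finger_gap': 0.08532448656297596} 0.0187
```

View pics/top0.png

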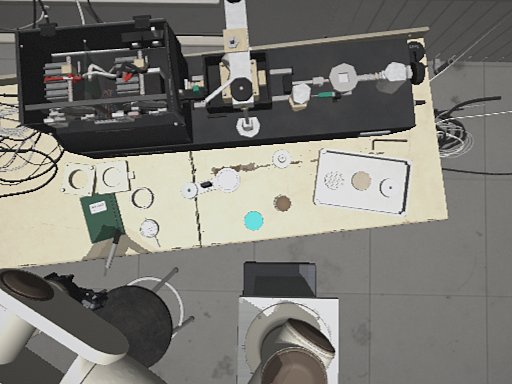

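View pics/scene0.png

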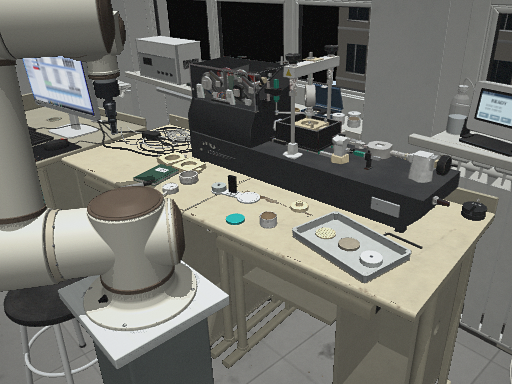

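The top view shows, in the tray: grid plate (334,180), grey-brown stone (360,180) and dummy disc (387,187). On the table: carrier seat (228,180), handle (207,185), counterweight (189,190), tin (283,203), pad (281,158) and cutter ring (143,198).

Things that could be taken for the stone:
- teal disc (254,220): wrong colour, on the table
- brown soil tin (283,203): a tin, not a disc
- white disc (149,228): wrong colour
- disc in the tray (360,180): grey-brown, so this is my choice, checked in the next crop

```bash
cat > h.py <<'E'
import numpy as np,cv2
from rig import r,snapshot,camera_info
from scipy.spatial.transform import Rotation as R
def ray(n,uv,z):
    c=camera_info(n);K=np.array(c["K"]);o=np.array(c["origin"]);M=np.array(c["rotation"],float)
    M=R.from_rotvec(M).as_matrix() if M.size==3 else M
    d=M@np.linalg.solve(K,[uv[0],uv[1],1.]);return o+d*(z-o[2])/d[2]
def pix(n,p):
    c=camera_info(n);M=R.from_rotvec(np.array(c["rotation"])).as_matrix()
    q=np.array(c["K"])@(M.T@(np.array(p)-c["origin"]));return q[:2]/q[2]
def tool():
    s=r.observe();return np.array(s["ee_pos"]),R.from_rotvec(s["tcp_rot"]),s
def togo(xy,z,yaw_close):   # yaw_close: world angle of closing line (deg); prints mm shift in tool axes now + turn about tool z
    p,q,s=tool();d=q.inv().apply(np.array([xy[0],xy[1],z])-p)*1000
    y=q.apply([0,1,0]);a=np.degrees(np.arctan2(y[1],y[0]))
    t=-((yaw_close-a+90)%180-90)
    print("t",round(s["time_s"],1),"tcp",np.round(p*1000,1),"tool shift",np.round(d,1),"turn z",round(t,2),"rot",np.round(q.as_matrix()[:,2],3),"gap",round(s["finger_gap"]*1000,1),"F",np.round(s["wrist_force"],1),"j6",round(s["joint_positions"][5],2))
E
python3 - <<'E'
from h import *
im=snapshot("top");c=im[140:240,130:415];cv2.imwrite("pics/crop.png",cv2.resize(c,None,fx=2.8,fy=2.8,interpolation=cv2.INTER_CUBIC)[:,:,::-1])
for nm,(u,v),z in [("grid",(334,180),.010),("stone",(360,180),.011),("dummy",(387,187),.019),("seat",(228,180),.006),("handle",(207,185),.072),("cw",(189,190),.03),("tray",(362,182),.027)]:
    print(nm,np.round(ray("top",(u,v),z)*1000,1))
    print([im[v+dv,u+du].tolist() for du,dv in((0,0),(7,0),(12,0))])
togo((.4,.1),.2,0)
E
```

```text
grid [ 526.1 -139.8   10. ]
[[187, 187, 186], [204, 203, 199], [224, 224, 224]]
stone [ 527.4 -222.6   11. ]
[[197, 187, 167], [195, 184, 166], [225, 225, 225]]
dummy [ 505.9 -306.1   19. ]
[[225, 225, 227], [222, 222, 224], [220, 221, 221]]
seat [520.8 200.1   6. ]
[[223, 224, 225], [225, 225, 226], [210, 204, 185]]
handle [499.2 257.4  72. ]
[[34, 33, 34], [214, 215, 216], [174, 175, 178]]
cw [485.2 320.2  30. ]
[[80, 80, 89], [213, 215, 216], [224, 225, 226]]
tray [ 519.8 -224.8   27. ]
[[199, 189, 171], [192, 181, 160], [223, 223, 223]]
t 0.1 tcp [226.9 528.1 230.8] tool shift [-328.  -325.    31.1] turn z 66.75 rot [-0.    -0.001 -1.   ] gap 85.2 F [-0.1  0.2 -0.5] j6 -0.13
```

View pics/crop.png

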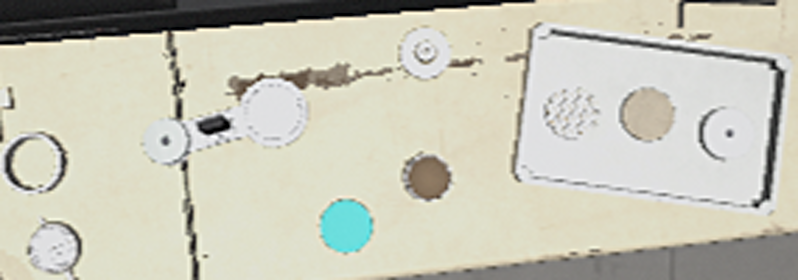

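The crop confirms the grey-brown stone in the tray, between the brass grid plate (left) and the aluminium disc with its dark centre mark (right). The carrier's seat, handle and counterweight are clear, and the teal disc is the decoy. Next I measure centres with masks.

```bash
cat > meas.py <<'E'
from h import *
def blob(m,near,lo=3):
    n,l,s,c=cv2.connectedComponentsWithStats(m.astype(np.uint8))
    k=min([i for i in range(1,n) if s[i,4]>=lo],key=lambda i:np.hypot(*(c[i]-near)));return c[k],s[k,4],l==k
def hull(m):
    c=max(cv2.findContours(m.astype(np.uint8),cv2.RETR_EXTERNAL,cv2.CHAIN_APPROX_NONE)[0],key=cv2.contourArea);return c
def circ(c):  # ellipse ~ circle
    return cv2.fitEllipse(c)
E
python3 - <<'E'
from meas import *
im=snapshot("top").astype(int);sat=im.max(2)-im.min(2);g=im.mean(2)
c,a,m=blob(sat>15,(360,180));print("stone",c,a,np.round(ray("top",c,.011)*1000,1))
m2=m.copy()
# tray outline : low saturation bright or filled, region
box=np.zeros_like(m);box[140:222,308:418]=1
w=(sat<12)&box
c,a,m=blob(w,(345,170),200);print("trayblob",a);rc=cv2.minAreaRect(hull(m));print(rc)
b=cv2.boxPoints(rc);P=np.array([ray("top",q,.027)[:2]*1000 for q in b]);print(np.round(P),np.round(P.mean(0),1),[np.hypot(*(P[i]-P[i-1])).round(1) for i in range(4)],[np.degrees(np.arctan2(*(P[i]-P[i-1])[::-1])).round(1) for i in range(4)])
d=(g<150)
c,a,_=blob(d,(390,187),1);print("dummymark",c,a,np.round(ray("top",c,.019)*1000,1))
c,a,_=blob(g<90,(207,185));print("handle",c,a,np.round(ray("top",c,.072)*1000,1))
c,a,_=blob(d,(189,190),1);print("cwmark",c,a,np.round(ray("top",c,.03)*1000,1))
print("sat/gray round seat"); print(sat[163:198:2,208:246:2])
# seat: white region circle
box[:]=0;box[160:200,216:246]=1
c,a,m=blob((sat<10)&box,(228,180),50);h=hull(m);print(a,circ(h),cv2.minEnclosingCircle(h))
# grid: std-based
box[:]=0;box[165:195,321:347]=1
ys,xs=np.nonzero((g<222)&box);print("grid",len(xs),xs.min(),xs.max(),ys.min(),ys.max(),cv2.minEnclosingCircle(np.c_[xs,ys].astype(np.float32)))
E
```

```text
stone [361.06296296 180.52592593] 270 [ 525.8 -226.    11. ]
trayblob 5143
((363.27947998046875, 181.9039306640625), (94.1005630493164, 58.28419494628906), 7.594643592834473)
[[ 446.  -71.]
 [ 630.  -93.]
 [ 595. -388.]
 [ 412. -363.]] [ 520.6 -228.7] [np.float64(294.7), np.float64(184.9), np.float64(296.9), np.float64(184.3)] [np.float64(83.4), np.float64(-7.0), np.float64(-96.7), np.float64(172.4)]
dummymark [390.16666667 187.16666667] 6 [ 505.6 -316.2   19. ]
handle [206.06 184.48] 50 [500.7 260.3  72. ]
cwmark [188.5 190. ] 6 [485.2 321.7  30. ]
sat/gray round seat
[[22 20 17 24 22 21 20 24 23 24 23 23 24 23 27 23 23 25 22]
 [20 22 20 19 20 22 19 20 18 21 22 25 24 26 26 28 28 28 28]
 [23 20 23 24 21 24 23 29 29 27 27 30 29 30 32 31 27 28 28]
 [23 21 25 29 27 29 35  2  4  4  3  4  6 13 33 32 27 27 31]
 [23 23 27 27 32 14  4  3  3  2  2  3  5  3  4 21 27 29 33]
 [21 21 20 30 34  5  5  2  2  2  2  2  2  4  4 19 26 24 24]
 [22 23 22 26  2  5  2  1  3  2  2  2  2  1  4  3 24 28 29]
 [25 25 25 30  1  2  2  2  2  1  2  2  2  2  3  5 32 28 25]
 [23  5  3  4  2  3  3  2  3  2  2  2  2  2  2  3 26 29 29]
 [ 3  4  2  1  2  1  2  2  3  2  3  2  3  2  2  4 27 30 28]
 [ 3  2  2  2  2  3  2  2  2  2  2  2  2  3  4  4 29 26 23]
 [ 3  0  3  2  2  4  2  2  2  2  3  2  2  2  5  2 29 26 25]
 [ 4  2  2  2  3  3  3  2  2  1  2  2  2  3  5 29 26 21 22]
 [ 3  3  6  0 21 32  4  2  5  4  3  2  2  5 25 22 23 20 21]
 [15 31 28 23 24 25 29 12  5  4  5  6  8 27 22 20 22 23 22]
 [20 27 29 25 23 23 24 22 24 22 23 27 22 22 21 20 20 21 20]
 [24 24 27 23 23 22 23 18 21 23 22 21 22 22 18 20 21 20 19]
 [24 23 25 21 23 22 23 22 21 22 22 21 23 20 21 20 20 20 19]]
480 ((227.15335083007812, 179.81643676757812), (23.579504013061523, 24.228158950805664), 54.96904754638672) ((226.2628936767578, 179.8092803955078), 13.130777359008789)
grid 242 324 346 165 190 ((335.9784851074219, 177.53225708007812), 13.161781311035156)
```

Run:
```python
from meas import *
im=snapshot("top");S=4
up=cv2.resize(im,None,fx=S,fy=S,interpolation=cv2.INTER_CUBIC).astype(int);sat=up.max(2)-up.min(2);g=up.mean(2)
tp=lambda q:((q[0]+.5)/S-.5,(q[1]+.5)/S-.5)
def fitc(m,near,z,cut=None):
    m=cv2.morphologyEx(m.astype(np.uint8),cv2.MORPH_OPEN,np.ones((5,5)))
    c,a,mm=blob(m,np.array(near)*S,200);P=hull(mm)[:,0]
    W=np.array([ray("top",tp(p),z)[:2]*1000 for p in P])
    if cut is not None: W=W[cut(W)]
    A=np.c_[2*W,np.ones(len(W))];x=np.linalg.lstsq(A,(W**2).sum(1),rcond=None)[0]
    rad=np.sqrt(x[2]+x[0]**2+x[1]**2);res=np.hypot(*(W-x[:2]).T)-rad
    print(near,"centre",x[:2].round(1),"rad",rad.round(1),"rms",res.std().round(2),len(W));return x[:2]
u=np.array([36.3,-120.7])/126
s=fitc(sat<12,(227,180),.006,lambda W:(W-[521,201])@u>-12)
fitc(sat>9,(361,180.5),.011)
c=fitc(sat<12,(189,190),.015,lambda W:((W-[485,321])@u<-5))
print("angle of carrier y from mark",np.degrees(np.arctan2(321.7-s[1],485.2-s[0])))
# scene cam
im=snapshot("scene").astype(int);cv2.imwrite("pics/sc1.png",cv2.resize(im[180:285,200:420].astype(np.uint8),None,fx=3.6,fy=3.6,interpolation=cv2.INTER_CUBIC)[:,:,::-1])
for nm,p in dict(stone=(.5258,-.226,.011),dummymark=(.5056,-.3162,.019),grid=(.530,-.139,.010),seat=(*s/1000,.006),handle=(.5026,.2638,.072),cw=(.4852,.3217,.03)).items():
    q=pix("scene",p);print(nm,q.round(1),((q-[200,180])*3.6).round())
```

```text
(227, 180) centre [521.7 202.6] rad 39.4 rms 0.4 165
(361, 180.5) centre [ 525.9 -225.9] rad 29.9 rms 0.36 212
(189, 190) centre [486.1 322.6] rad 26.8 rms 0.42 87
angle of carrier y from mark 107.03758440987916
stone [347.6 242.9] [531. 226.]
dummymark [370.2 256.2] [613. 274.]
grid [324.9 231.3] [449. 185.]
seat [247.3 196.9] [170.  61.]
handle [230.8 175.9] [111. -15.]
cw [217.4 183.5] [63. 13.]
```

View pics/sc1.png

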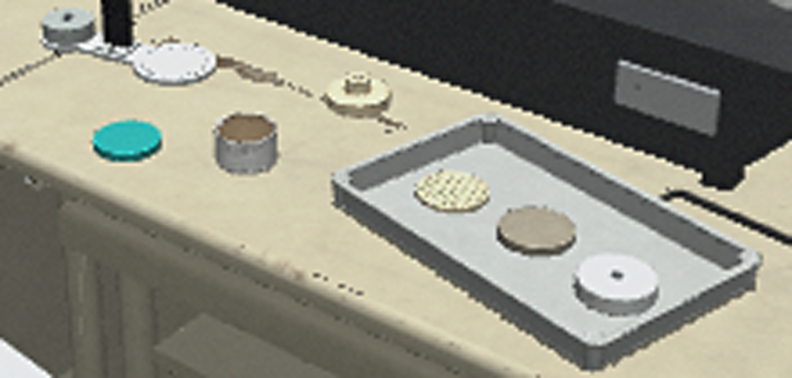

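The scene view shows the grid plate (452,190 in the crop), stone (537,229) and dummy mark (616,274), all agreeing with the top view within about 1–2 px.

Run:
```python
from meas import *
im=snapshot("scene").astype(int);S=4
up=cv2.resize(im.astype(np.uint8),None,fx=S,fy=S,interpolation=cv2.INTER_CUBIC).astype(int);sat=up.max(2)-up.min(2)
for nm,n,z in(("grid",(325.6,232.6),.010),("stone",(348.8,243.4),.011),("seat",(248,197),.006)):
    m=cv2.morphologyEx((sat>14).astype(np.uint8) if nm!="seat" else (sat<14).astype(np.uint8),cv2.MORPH_CLOSE,np.ones((9,9)))
    c,a,mm=blob(m,np.array(n)*S,400);e=cv2.fitEllipse(hull(mm));q=(np.array(e[0])+.5)/S-.5
    print(nm,a,e,q.round(1),np.round(ray("scene",q,z)*1000,1))
print("markdummy",np.round(ray("scene",(200+616/3.6,180+274/3.6),.019)*1000,1))
togo((.526,-.2265),.1,-7)
```

```text
grid 3078 ((1302.6585693359375, 932.5728149414062), (46.621028900146484, 81.57164764404297), 93.56016540527344) [325.3 232.8] [ 524.6 -145.3   10. ]
stone 3234 ((1396.302978515625, 974.8067626953125), (48.193721771240234, 84.20462799072266), 96.86901092529297) [348.7 243.3] [ 526.1 -229.7   11. ]
seat 2473675 ((1031.06201171875, 765.4261474609375), (1810.05224609375, 2369.82275390625), 91.3384780883789) [257.4 191. ] [577.2 212.7   6. ]
markdummy [ 507.9 -317.5   19. ]
t 0.3 tcp [227.  528.2 231.1] tool shift [-572.7 -575.3  131.3] turn z 73.75 rot [-0. -0. -1.] gap 85.4 F [ 0.2 -0.1 -0.4] j6 -0.13
```

```bash
python3 -m handwheel '[72,-20,-20,0,0,0,0, 72,-35,-35,0,0,0,0, 72,-35,-35,0,0,0,0, 72,-35,-35,0,0,0,0, 72,-35,-35,0,0,0,0, 72,-35,-35,0,0,0,0, 72,-35,-35,0,0,0,0, 72,-35,-35,0,0,0,0, 72,-35,-35,0,0,0,0, 72,-35,-35,0,0,0,0]'
python3 -m handwheel '[72,-35,-35,0,0,0,0, 72,-35,-35,0,0,0,0, 72,-35,-35,0,0,0,0, 72,-35,-35,0,0,0,0, 72,-35,-35,0,0,0,0, 72,-35,-35,0,0,0,0, 72,0,0,0,0,0,8.2, 72,0,0,0,0,0,8.2, 72,0,0,0,0,0,8.2, 72,0,0,0,0,0,8.2]'
python3 -m handwheel '[72,0,0,0,0,0,8.2, 72,0,0,0,0,0,8.2, 72,0,0,0,0,0,8.2, 72,0,0,0,0,0,8.2, 72,0,0,0,0,0,8.2, 72,0,0,0,0,0,0]'
python3 -c "
from h import *
togo((.526,-.227),.06,-7)"
```

```text
time_s: 1.35
ee_pos: [0.4027, 0.0862, 0.2316]
tcp_rot: [0.633, 3.076, 0.0]
wrist_force: [1.1, 0.7, -0.7]
finger_gap: 0.072
gripper_force: 0.0
time_s: 2.35
ee_pos: [0.5126, -0.1878, 0.2312]
tcp_rot: [-1.485, -2.768, 0.0]
wrist_force: [-0.3, -0.1, -0.1]
finger_gap: 0.0719
gripper_force: 0.0
time_s: 2.95
ee_pos: [0.5126, -0.1876, 0.2313]
tcp_rot: [2.357, 2.077, -0.0]
wrist_force: [-0.7, -0.2, -0.5]
finger_gap: 0.0723
gripper_force: 0.0
t 3.0 tcp [ 512.6 -187.6  231.3] tool shift [-37.4  18.3 171.3] turn z -0.21 rot [-0. -0. -1.] gap 72.3 F [-0.7 -0.2 -0.5] j6 -0.37
```

```bash
python3 -m handwheel '[72,-20,10,40,0,0,0, 72,-17,8,45,0,0,0, 72,0,0,45,0,0,0, 72,0,0,40,0,0,0, 72,0,0,30,0,0,0, 72,0,0,15,0,0,0, 70,0,0,8,0,0,0, 70,0,0,4,0,0,0, 70,0,0,0,0,0,0, 70,0,0,0,0,0,0]'
python3 -c "
from h import *
togo((.526,-.227),.001,-7)"
```

```text
time_s: 3.95
ee_pos: [0.5265, -0.2269, 0.0056]
tcp_rot: [2.352, 2.08, 0.001]
wrist_force: [0.2, -0.2, 1.0]
finger_gap: 0.0698
gripper_force: 0.0
t 4.0 tcp [ 526.5 -226.9    5.6] tool shift [-0.2 -0.5  4.6] turn z -0.02 rot [ 0.001 -0.001 -1.   ] gap 69.8 F [ 0.2 -0.2  1. ] j6 -0.42
```

```bash
python3 -m handwheel '[70,0,0,2,0,0,0, 70,0,0,2,0,0,0, 70,0,0,0,0,0,0, 66,0,0,0,0,0,0, 63,0,0,0,0,0,0, 61,0,0,0,0,0,0, 55,0,0,0,0,0,0, 50,0,0,0,0,0,0, 50,0,0,0,0,0,0]'
```

```text
time_s: 4.85
ee_pos: [0.526, -0.2266, 0.0012]
tcp_rot: [2.353, 2.08, 0.0]
wrist_force: [-4.6, 2.8, 14.5]
finger_gap: 0.057
gripper_force: 60.7
```

```bash
python3 -m handwheel '[50,0,0,-4,0,0,0, 50,0,0,-10,0,0,0, 50,0,0,-25,0,0,0, 50,0,0,-40,0,0,0, 50,0,0,-40,0,0,0, 50,0,0,-40,0,0,0, 50,0,0,-40,0,0,0, 50,0,0,0,0,0,0, 50,0,0,0,0,0,0]'
python3 - <<'E'
from h import *
a=snapshot("top");b=snapshot("scene")
u,v=pix("scene",(.526,-.227,.2)).astype(int);print(u,v)
u0,v0=max(u-60,0),max(v-50,0)
c=cv2.resize(b[v0:v0+100,u0:u0+130],None,fx=4,fy=4,interpolation=cv2.INTER_CUBIC)
cv2.imwrite("pics/held1.png",c[:,:,::-1]);togo((.526,-.227),.2,-7)
E
```

```text
time_s: 5.75
ee_pos: [0.526, -0.2266, 0.2003]
tcp_rot: [2.353, 2.079, 0.001]
wrist_force: [-0.2, 0.4, -1.5]
finger_gap: 0.0568
gripper_force: 63.9
351 181
t 5.8 tcp [ 525.5 -226.3  198.3] tool shift [-0.6  0.6 -1.7] turn z -0.05 rot [-0.001  0.001 -1.   ] gap 56.4 F [-0.9 -0.4 -1. ] j6 -0.42
```

View pics/held1.png

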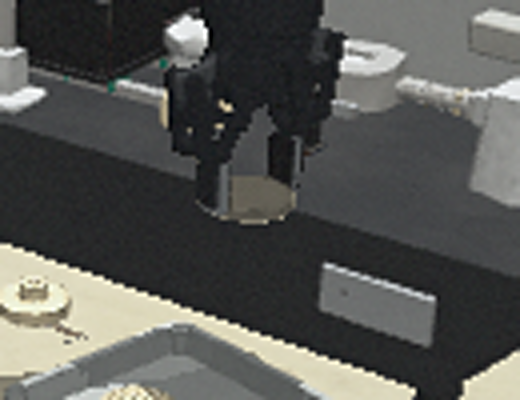

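The stone is held level between the fingers, centred at about px (352,181), within about a pixel of the tool axis. Moving to the seat.

```bash
python3 -c "
from h import *
togo((.5217,.2026),.06,17)"
```

```text
t 5.8 tcp [ 525.5 -226.3  198.3] tool shift [425.1 -56.2 138.6] turn z -24.05 rot [-0.001  0.001 -1.   ] gap 56.4 F [-0.9 -0.4 -1. ] j6 -0.42
```

```bash
python3 -m handwheel '[50,20,-3,0,0,0,0, 50,40,-5,0,0,0,0, 50,49,-6,0,0,0,0, 50,49,-6,0,0,0,0, 50,49,-7,0,0,0,0, 50,49,-7,0,0,0,0, 50,49,-7,0,0,0,0, 50,45,-6,0,0,0,0, 50,40,-5,0,0,0,0, 50,25,-3,0,0,0,0]'
python3 -m handwheel '[50,10,-1,10,0,0,-4, 50,0,0,30,0,0,-6, 50,0,0,35,0,0,-7, 50,0,0,30,0,0,-7, 50,0,0,20,0,0,0, 50,0,0,10,0,0,0, 50,0,0,0,0,0,0, 50,0,0,0,0,0,0]'
python3 -c "
from h import *
togo((.5217,.2026),.005,17)"
```

```text
time_s: 6.85
ee_pos: [0.5213, 0.1947, 0.1979]
tcp_rot: [-2.351, -2.082, 0.003]
wrist_force: [0.5, -1.1, -0.6]
finger_gap: 0.0566
gripper_force: 63.9
time_s: 7.65
ee_pos: [0.5227, 0.2022, 0.0648]
tcp_rot: [1.87, 2.524, 0.0]
wrist_force: [0.5, -0.1, -0.2]
finger_gap: 0.0567
gripper_force: 63.9
t 7.7 tcp [522.7 202.2  64.8] tool shift [ 0.7 -0.9 59.8] turn z -0.07 rot [ 0. -0. -1.] gap 56.7 F [ 0.5 -0.1 -0.2] j6 -0.06
```

```bash
python3 -m handwheel '[50,1,-1,20,0,0,0, 50,0,0,20,0,0,0, 50,0,0,10,0,0,0, 50,0,0,6,0,0,0, 50,0,0,2.5,0,0,0, 50,0,0,0,0,0,0, 50,0,0,0,0,0,0]'
python3 -c "
from h import *
togo((.5217,.2026),.005,17)"
```

```text
time_s: 8.35
ee_pos: [0.5217, 0.2029, 0.0065]
tcp_rot: [1.869, 2.524, 0.001]
wrist_force: [0.1, 0.2, -0.6]
finger_gap: 0.0569
gripper_force: 63.9
t 8.3 tcp [521.7 202.9   6.5] tool shift [-0.3 -0.   1.5] turn z -0.05 rot [ 0.001  0.    -1.   ] gap 56.9 F [ 0.1  0.2 -0.6] j6 -0.06
```

Lower until contact, release, rise, and check.

```bash
python3 -m handwheel '[50,0,0,1,0,0,0, 50,0,0,0.5,0,0,0, 50,0,0,0,0,0,0]'
python3 -m handwheel '[58,0,0,0,0,0,0, 61,0,0,0,0,0,0, 65,0,0,0,0,0,0, 75,0,0,0,0,0,0, 75,0,0,0,0,0,0, 75,0,0,-10,0,0,0, 75,0,0,-30,0,0,0, 75,0,0,-50,0,0,0, 75,0,0,-50,0,0,0, 75,0,0,-50,0,0,0]'
python3 -m handwheel '[75,-25,0,0,0,0,0, 75,-45,0,0,0,0,0, 75,-45,0,0,0,0,0, 75,-45,0,0,0,0,0, 75,-45,0,0,0,0,0, 75,-25,0,0,0,0,0, 75,0,0,0,0,0,0]'
cat > chk.py <<'E'
from meas import *
import sys
im=snapshot("top");c=im[160:205,180:260]
cv2.imwrite(f"pics/{sys.argv[1]}.png",cv2.resize(c,None,fx=7,fy=7,interpolation=cv2.INTER_CUBIC)[:,:,::-1])
E
python3 chk.py st1
python3 - <<'E'
from meas import *
S=4
im=snapshot("top");up=cv2.resize(im,None,fx=S,fy=S,interpolation=cv2.INTER_CUBIC).astype(int);sat=up.max(2)-up.min(2)
tp=lambda q:((q[0]+.5)/S-.5,(q[1]+.5)/S-.5)
c,a,mm=blob(cv2.morphologyEx((sat>9).astype(np.uint8),cv2.MORPH_OPEN,np.ones((5,5))),np.array((227.5,179.5))*S,300)
P=hull(mm)[:,0];W=np.array([ray("top",tp(p),.014)[:2]*1000 for p in P]);print("stone",a,cv2.minEnclosingCircle(W.astype(np.float32)),W.mean(0))
togo((.5056,-.3162),.1,-7)
E
```

```text
time_s: 8.65
ee_pos: [0.5215, 0.2028, 0.0048]
tcp_rot: [1.87, 2.524, 0.001]
wrist_force: [-1.1, -0.7, 4.2]
finger_gap: 0.0566
gripper_force: 64.6
time_s: 9.65
ee_pos: [0.5208, 0.2027, 0.1972]
tcp_rot: [1.87, 2.524, 0.0]
wrist_force: [1.0, 0.2, -0.8]
finger_gap: 0.0755
gripper_force: 0.0
time_s: 10.35
ee_pos: [0.5888, -0.0203, 0.1948]
tcp_rot: [1.874, 2.521, -0.001]
wrist_force: [-1.0, 0.7, -0.4]
finger_gap: 0.0749
gripper_force: 0.0
stone 4378 ((520.8544921875, 203.03646850585938), 30.258657455444336) [520.79850449 203.10904562]
t 10.4 tcp [588.2 -17.6 194.8] tool shift [-261.8 -165.8   94.7] turn z 23.88 rot [ 0.  0. -1.] gap 74.9 F [-0.7  0.3 -0.5] j6 -0.46
```

View pics/st1.png

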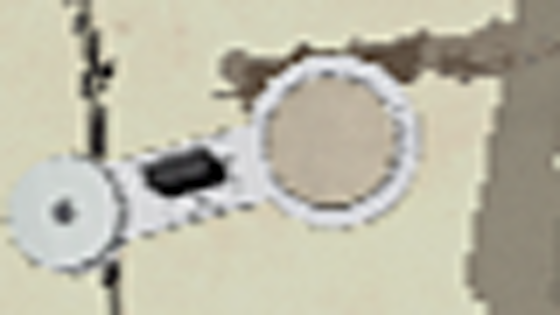

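The stone is centred inside the scribed circle, at crop (331,140), with an even ring round it. Now the dummy disc.

```bash
python3 -m handwheel '[75,-20,-13,0,0,0,0, 75,-38,-24,0,0,0,0, 75,-41,-26,0,0,0,0, 75,-41,-26,0,0,0,0, 75,-41,-26,0,0,0,0, 75,-38,-24,0,0,0,0, 75,-30,-19,0,0,0,0, 72,-13,-8,20,0,0,4, 72,0,0,30,0,0,6, 72,0,0,30,0,0,7]'
python3 -m handwheel '[72,0,0,10,0,0,7, 72,0,0,5,0,0,0, 72,0,0,0,0,0,0]'
python3 -c "
from h import *
togo((.5062,-.3165),.004,-7)"
```

```text
time_s: 11.45
ee_pos: [0.5061, -0.3158, 0.1141]
tcp_rot: [2.226, 2.215, 0.0]
wrist_force: [0.3, -0.5, -1.8]
finger_gap: 0.0716
gripper_force: 0.0
time_s: 11.75
ee_pos: [0.5062, -0.3155, 0.0995]
tcp_rot: [-2.349, -2.086, 0.0]
wrist_force: [-0.2, -0.0, 0.6]
finger_gap: 0.0721
gripper_force: 0.0
t 11.8 tcp [ 506.2 -315.5   99.5] tool shift [-1.   0.1 95.5] turn z 0.22 rot [-0.  0. -1.] gap 72.1 F [-0.2 -0.   0.6] j6 -0.57
```

```bash
python3 -m handwheel '[72,-1,0,30,0,0,0, 72,0,0,30,0,0,0, 72,0,0,20,0,0,0, 72,0,0,10,0,0,0, 72,0,0,4.5,0,0,0, 72,0,0,0,0,0,0, 63,0,0,0,0,0,0, 61,0,0,0,0,0,0, 50,0,0,0,0,0,0, 50,0,0,0,0,0,0]'
python3 -m handwheel '[50,0,0,0,0,0,0, 50,0,0,-4,0,0,0, 50,0,0,-10,0,0,0, 50,0,0,-25,0,0,0, 50,0,0,-40,0,0,0, 50,0,0,-40,0,0,0, 50,0,0,-40,0,0,0, 50,0,0,-30,0,0,0, 50,0,0,0,0,0,0, 50,0,0,0,0,0,0]'
python3 - <<'E'
from h import *
b=snapshot("scene");p,q,s=tool()
u,v=pix("scene",p+[0,0,.014]);print(u,v,"crop",((u-int(u)+60)*4),(v-int(v)+50)*4)
u0,v0=int(u)-60,max(int(v)-50,0)
cv2.imwrite("pics/held2.png",cv2.resize(b[v0:v0+100,u0:u0+130],None,fx=4,fy=4,interpolation=cv2.INTER_CUBIC)[:,:,::-1]);togo((.5213,.2028),.06,17)
E
```

```text
time_s: 12.75
ee_pos: [0.5062, -0.3176, 0.0065]
tcp_rot: [2.352, 2.08, 0.0]
wrist_force: [-3.6, 2.6, 14.6]
finger_gap: 0.0573
gripper_force: 60.8
time_s: 13.75
ee_pos: [0.5058, -0.3173, 0.1946]
tcp_rot: [2.353, 2.08, 0.0]
wrist_force: [0.4, -0.3, -1.2]
finger_gap: 0.0571
gripper_force: 64.2
376.4577208546278 192.347181127303 crop 241.83088341851112 201.388724509212
t 13.8 tcp [ 505.5 -317.1  193.5] tool shift [517.9 -48.1 133.6] turn z -24.05 rot [-0.  0. -1.] gap 57.2 F [-0.3  0.4 -0.9] j6 -0.57
```

View pics/held2.png

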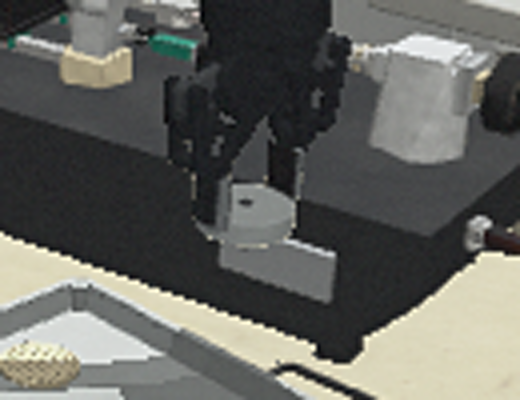

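The dummy disc is held level; its mark at crop (245,202) is within a pixel of the tool axis (242,201). Carrying it to the seat.

```bash
python3 -m handwheel '[50,18,-2,0,0,0,0, 50,38,-3,0,0,0,0, 50,49,-4,0,0,0,0, 50,49,-5,0,0,0,0, 50,49,-5,0,0,0,0, 50,49,-5,0,0,0,0, 50,49,-5,0,0,0,0, 50,49,-5,0,0,0,0, 50,49,-5,0,0,0,0, 50,46,-4,0,0,0,0]'
python3 -m handwheel '[50,40,-3,0,0,0,0, 50,25,-2,0,0,0,0, 50,8,0,10,0,0,-4, 50,0,0,25,0,0,-6, 50,0,0,35,0,0,-7, 50,0,0,35,0,0,-7, 50,0,0,20,0,0,0, 50,0,0,8,0,0,0, 50,0,0,0,0,0,0]'
python3 -c "
from h import *
togo((.5213,.2028),.0175,17)"
```

```text
time_s: 14.8
ee_pos: [0.5163, 0.1324, 0.1929]
tcp_rot: [-2.353, -2.081, 0.002]
wrist_force: [0.4, -0.3, -0.4]
finger_gap: 0.0569
gripper_force: 64.2
time_s: 15.7
ee_pos: [0.5207, 0.2029, 0.0597]
tcp_rot: [-1.869, -2.523, 0.003]
wrist_force: [-0.0, -0.5, -1.2]
finger_gap: 0.057
gripper_force: 64.2
t 15.7 tcp [520.7 202.9  59.7] tool shift [-0.2  0.7 42.2] turn z -0.07 rot [-0.002 -0.001 -1.   ] gap 57.0 F [-0.  -0.5 -1.2] j6 -0.06
```

```bash
python3 -m handwheel '[50,0,1,15,0,0,0, 50,0,0,12,0,0,0, 50,0,0,8,0,0,0, 50,0,0,4,0,0,0, 50,0,0,1,0,0,0, 50,0,0,1,0,0,0, 50,0,0,0,0,0,0]'
python3 -m handwheel '[50,0,0,0.5,0,0,0, 50,0,0,0,0,0,0]'
```

```text
time_s: 16.4
ee_pos: [0.5228, 0.203, 0.0201]
tcp_rot: [1.87, 2.524, 0.0]
wrist_force: [0.3, -0.6, -1.0]
finger_gap: 0.0569
gripper_force: 64.2
time_s: 16.6
ee_pos: [0.5227, 0.2031, 0.0195]
tcp_rot: [1.87, 2.524, 0.0]
wrist_force: [-0.6, 0.2, -2.2]
finger_gap: 0.057
gripper_force: 64.2
```

```bash
python3 -m handwheel '[50,0,-1,1,0,0,0, 50,0,0,0.5,0,0,0, 50,0,0,0,0,0,0]'
```

```text
time_s: 16.9
ee_pos: [0.5216, 0.2027, 0.018]
tcp_rot: [1.87, 2.525, -0.0]
wrist_force: [-2.9, -1.3, 4.6]
finger_gap: 0.057
gripper_force: 64.9
```

Contact. Release, rise, check, and head for the grid plate.

```bash
python3 -m handwheel '[58,0,0,0,0,0,0, 61,0,0,0,0,0,0, 65,0,0,0,0,0,0, 75,0,0,0,0,0,0, 75,0,0,0,0,0,0, 75,0,0,-10,0,0,0, 75,0,0,-30,0,0,0, 75,0,0,-50,0,0,0, 75,0,0,-50,0,0,0, 75,0,0,-40,0,0,0]'
python3 -m handwheel '[75,-25,0,0,0,0,0, 75,-45,0,0,0,0,0, 75,-45,0,0,0,0,0, 75,-45,0,0,0,0,0, 75,-45,0,0,0,0,0, 75,-25,0,0,0,0,0, 75,0,0,0,0,0,0]'
python3 chk.py st2
python3 - <<'E'
from meas import *
im=snapshot("top").astype(int);g=im.mean(2)
c,a,_=blob(g[170:190,218:238]<190,(9.5,9.5),1);print("mark",c,a,np.round(ray("top",c+[218,170],.030)*1000,1))
print("expect px",pix("top",(.5213,.2028,.030)))
# grid in top by local variance / colour
S=4;up=cv2.resize(snapshot("top"),None,fx=S,fy=S,interpolation=cv2.INTER_CUBIC).astype(np.float32)
gg=up.mean(2);sd=cv2.blur(gg*gg,(21,21))-cv2.blur(gg,(21,21))**2
m=np.zeros(gg.shape);m[660:785,1285:1395]=1
ys,xs=np.nonzero((sd>60)&(m>0));e=((xs.min()+xs.max())/2,(ys.min()+ys.max())/2);print("grid",len(xs),xs.min(),xs.max(),ys.min(),ys.max(),np.round(ray("top",(np.array(e)+.5)/S-.5,.010)*1000,1),np.round(ray("top",(np.array((xs.mean(),ys.mean()))+.5)/S-.5,.010)*1000,1))
togo((.525,-.142),.1,-7)
E
```

```text
time_s: 17.9
ee_pos: [0.5217, 0.2028, 0.2017]
tcp_rot: [1.869, 2.523, 0.003]
wrist_force: [0.7, 1.4, -0.5]
finger_gap: 0.0747
gripper_force: 0.0
time_s: 18.6
ee_pos: [0.5893, -0.0204, 0.1983]
tcp_rot: [1.874, 2.521, -0.001]
wrist_force: [-0.1, -0.1, -0.4]
finger_gap: 0.0752
gripper_force: 0.0
mark [7.75 9.25] 8 [521.1 205.   30. ]
expect px [226.44581608 179.20110769]
grid 9032 1285 1394 660 784 [ 525.8 -141.4   10. ] [ 526.6 -143.    10. ]
t 18.8 tcp [588.6 -16.9 198.3] tool shift [-101.1  -97.3   98.2] turn z 23.94 rot [ 0.  0. -1.] gap 75.2 F [-0.1  0.5  0.2] j6 -0.46
```

View pics/st2.png

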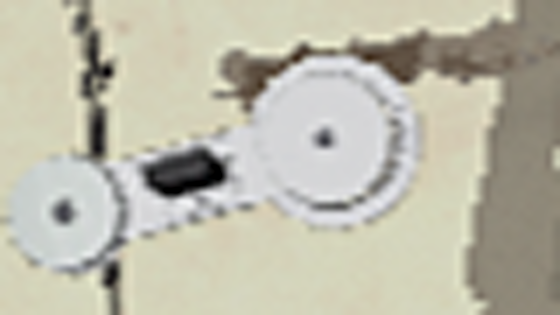

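The dummy disc sits on the stone, mark at crop (323,137), about 2 mm off the seat centre, which is within tolerance. Now the grid plate at about (525.5,-142).

```bash
python3 -m handwheel '[72,-15,-15,0,0,0,0, 72,-28,-27,0,0,0,0, 72,-28,-27,0,0,0,0, 72,-20,-19,0,0,0,0, 72,-10,-9,20,0,0,4, 72,0,0,30,0,0,6, 72,0,0,30,0,0,7, 72,0,0,12,0,0,7, 72,0,0,6,0,0,0, 72,0,0,0,0,0,0]'
python3 -c "
from h import *
togo((.5255,-.1423),.0015,-7)"
```

```text
time_s: 19.75
ee_pos: [0.5254, -0.1414, 0.0998]
tcp_rot: [-2.349, -2.086, 0.0]
wrist_force: [0.7, 0.4, 0.1]
finger_gap: 0.0723
gripper_force: 0.0
t 19.8 tcp [ 525.4 -141.4   99.8] tool shift [-0.9  0.3 98.3] turn z 0.22 rot [-0.  0. -1.] gap 72.3 F [0.7 0.4 0.1] j6 -0.29
```

```bash
python3 -m handwheel '[72,-1,0,30,0,0,0, 72,0,0,30,0,0,0, 72,0,0,20,0,0,0, 72,0,0,10,0,0,0, 70,0,0,5,0,0,0, 70,0,0,2,0,0,0, 70,0,0,1.5,0,0,0, 70,0,0,0,0,0,0]'
python3 -c "
from h import *
togo((.5255,-.1423),.0012,-7)"
```

```text
time_s: 20.55
ee_pos: [0.5257, -0.1433, 0.002]
tcp_rot: [2.353, 2.08, 0.001]
wrist_force: [-0.5, 0.7, 0.5]
finger_gap: 0.07
gripper_force: 0.0
t 20.6 tcp [ 525.7 -143.3    2. ] tool shift [ 1.  -0.3  0.8] turn z -0.03 rot [ 0.001 -0.001 -1.   ] gap 70.0 F [-0.5  0.7  0.5] j6 -0.28
```

```bash
python3 -m handwheel '[70,1,0,1,0,0,0, 66,0,0,0,0,0,0, 63,0,0,0,0,0,0, 61,0,0,0,0,0,0, 55,0,0,0,0,0,0, 50,0,0,0,0,0,0, 50,0,0,0,0,0,0]'
python3 -m handwheel '[50,0,0,-4,0,0,0, 50,0,0,-10,0,0,0, 50,0,0,-25,0,0,0, 50,0,0,-40,0,0,0, 50,0,0,-40,0,0,0, 50,0,0,-40,0,0,0, 50,0,0,-30,0,0,0, 50,0,0,0,0,0,0, 50,0,0,0,0,0,0]'
python3 - <<'E'
from h import *
b=snapshot("scene");p,q,s=tool()
u,v=pix("scene",p+[0,0,.009]);print(u,v,"crop",((u-int(u)+60)*4),(v-int(v)+50)*4)
u0,v0=int(u)-60,max(int(v)-50,0)
cv2.imwrite("pics/held3.png",cv2.resize(b[v0:v0+100,u0:u0+130],None,fx=4,fy=4,interpolation=cv2.INTER_CUBIC)[:,:,::-1]);togo((.5213,.2035),.1,17)
E
```

```text
time_s: 21.25
ee_pos: [0.5256, -0.1423, 0.0014]
tcp_rot: [2.353, 2.08, 0.0]
wrist_force: [-6.1, 2.9, 17.6]
finger_gap: 0.0553
gripper_force: 59.6
time_s: 22.15
ee_pos: [0.5254, -0.1422, 0.1899]
tcp_rot: [2.353, 2.08, 0.001]
wrist_force: [-0.9, -0.3, -1.5]
finger_gap: 0.0546
gripper_force: 63.3
326.8984971195389 173.66294692404077 crop 243.59398847815555 202.65178769616307
t 22.2 tcp [ 525.1 -142.   188.9] tool shift [342.5 -46.1  88.9] turn z -24.05 rot [-0.001  0.    -1.   ] gap 55.2 F [ 0.1  0.2 -0.5] j6 -0.28
```

View pics/held3.png

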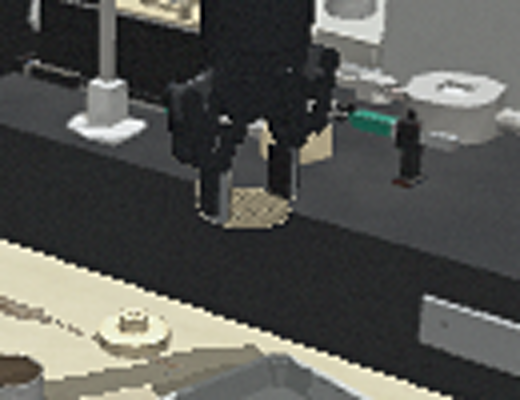

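The grid plate is held level, its ellipse centred near crop (245,207), on the tool axis. Carrying it over.

```bash
python3 -m handwheel '[50,18,-2,0,0,0,0, 50,35,-5,0,0,0,0, 50,45,-6,0,0,0,0, 50,49,-7,0,0,0,0, 50,49,-7,0,0,0,0, 50,49,-7,0,0,0,0, 50,42,-5,0,0,0,0, 50,32,-4,0,0,0,0, 50,18,-2,0,0,0,0, 50,5,-1,0,0,0,0]'
python3 -m handwheel '[50,0,0,10,0,0,-4, 50,0,0,25,0,0,-6, 50,0,0,30,0,0,-7, 50,0,0,25,0,0,-7, 50,0,0,15,0,0,0, 50,0,0,8,0,0,0, 50,0,0,0,0,0,0, 50,0,0,0,0,0,0]'
python3 -c "
from h import *
togo((.5213,.2033),.0285,17)"
```

```text
time_s: 23.2
ee_pos: [0.5209, 0.2046, 0.1878]
tcp_rot: [-2.351, -2.082, 0.003]
wrist_force: [0.1, -0.3, -1.2]
finger_gap: 0.0547
gripper_force: 63.3
time_s: 24.0
ee_pos: [0.5222, 0.2029, 0.0772]
tcp_rot: [1.872, 2.522, 0.001]
wrist_force: [0.1, 0.6, -1.0]
finger_gap: 0.0547
gripper_force: 63.4
t 24.0 tcp [522.2 202.9  77.2] tool shift [ 0.7 -0.8 48.7] turn z -0.16 rot [ 0.001  0.    -1.   ] gap 54.7 F [ 0.1  0.6 -1. ] j6 -0.06
```

```bash
python3 -m handwheel '[50,0.5,-0.5,15,0,0,0, 50,0,0,15,0,0,0, 50,0,0,10,0,0,0, 50,0,0,4,0,0,0, 50,0,0,2,0,0,0, 50,0,0,0,0,0,0, 50,0,0,0,0,0,0]'
python3 -m handwheel '[50,0,0,1,0,0,0, 50,0,0,0.5,0,0,0, 50,0,0,0,0,0,0]'
```

```text
time_s: 24.7
ee_pos: [0.5214, 0.2033, 0.0307]
tcp_rot: [1.87, 2.524, 0.001]
wrist_force: [0.8, -0.4, -0.4]
finger_gap: 0.0546
gripper_force: 63.4
time_s: 25.0
ee_pos: [0.5213, 0.2033, 0.0291]
tcp_rot: [1.87, 2.524, 0.001]
wrist_force: [-0.1, -1.2, 3.4]
finger_gap: 0.055
gripper_force: 64.5
```

```bash
python3 -m handwheel '[58,0,0,0,0,0,0, 61,0,0,0,0,0,0, 65,0,0,0,0,0,0, 75,0,0,0,0,0,0, 75,0,0,0,0,0,0, 75,0,0,-10,0,0,0, 75,0,0,-30,0,0,0, 75,0,0,-50,0,0,0, 75,0,0,-40,0,0,0, 75,0,0,-20,0,0,0]'
python3 -m handwheel '[75,-25,0,0,0,0,0, 75,-45,0,0,0,0,0, 75,-45,0,0,0,0,0, 75,-45,0,0,0,0,0, 75,-25,0,0,0,0,0, 75,0,0,0,0,0,0]'
python3 chk.py st3
python3 - <<'E'
from meas import *
S=4
tp=lambda q:((q[0]+.5)/S-.5,(q[1]+.5)/S-.5)
up=cv2.resize(snapshot("top"),None,fx=S,fy=S,interpolation=cv2.INTER_CUBIC).astype(int)
g=up.mean(2)
c,a,mm=blob(g<80,np.array((206,184.5))*S,100);rc=cv2.minAreaRect(hull(mm));P=np.array([ray("top",tp(p),.072)[:2]*1000 for p in cv2.boxPoints(rc)])
print("handle",P.round(1).tolist(),P.mean(0).round(1))
c=(np.array([521.7,202.6])+np.array([-.2931,.9561])*65);print("handle from seat",c.round(1))
togo(c/1000,.031,17)
E
```

```text
time_s: 26.0
ee_pos: [0.5219, 0.2035, 0.1836]
tcp_rot: [1.868, 2.522, 0.006]
wrist_force: [0.6, 0.1, 0.1]
finger_gap: 0.0752
gripper_force: 0.0
time_s: 26.6
ee_pos: [0.5757, 0.0232, 0.1794]
tcp_rot: [1.873, 2.521, -0.001]
wrist_force: [0.0, -0.1, 0.2]
finger_gap: 0.0752
gripper_force: 0.0
handle [[503.9, 278.9], [513.5, 246.6], [498.1, 241.9], [488.5, 274.2]] [501.  260.4]
handle from seat [502.6 264.7]
t 26.7 tcp [575.   26.  179.3] tool shift [2.494e+02 1.000e-01 1.483e+02] turn z -0.12 rot [ 0.  0. -1.] gap 75.1 F [ 0.4 -0.1  0.3] j6 -0.38
```

View pics/st3.png

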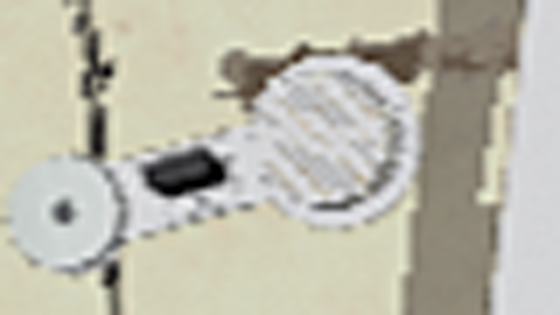

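The grid plate (crop ~333,138) is seated on the dummy disc, centred in the ring. Handle at about (502,263) mm; moving over it.

```bash
python3 -m handwheel '[60,25,0,0,0,0,0, 60,45,0,0,0,0,0, 60,49,0,0,0,0,0, 60,49,0,0,0,0,0, 60,40,0,0,0,0,0, 60,25,0,0,0,0,0, 60,12,0,0,0,0,0, 60,2.5,0,10,0,0,0, 60,0,0,0,0,0,0, 60,0,0,0,0,0,0]'
python3 -c "
from h import *
togo((.502,.2635),.031,16.8)"
```

```text
time_s: 27.7
ee_pos: [0.503, 0.2621, 0.1683]
tcp_rot: [-1.871, -2.524, 0.002]
wrist_force: [0.3, -0.1, 0.4]
finger_gap: 0.0598
gripper_force: 0.0
t 27.7 tcp [503.  262.1 168.3] tool shift [  1.7  -0.4 137.3] turn z 0.1 rot [-0.001 -0.001 -1.   ] gap 59.8 F [ 0.3 -0.1  0.4] j6 0.05
```

```bash
python3 -m handwheel '[60,1.5,-0.5,20,0,0,0, 60,0,0,35,0,0,0, 60,0,0,35,0,0,0, 60,0,0,25,0,0,0, 60,0,0,15,0,0,0, 50,0,0,7,0,0,0, 40,0,0,0,0,0,0, 30,0,0,0,0,0,0, 24,0,0,0,0,0,0, 20,0,0,0,0,0,0]'
python3 -c "
from h import *
togo((.502,.2635),.031,16.8)"
```

```text
time_s: 28.7
ee_pos: [0.5024, 0.2645, 0.0327]
tcp_rot: [1.869, 2.524, 0.002]
wrist_force: [0.3, 0.5, -0.2]
finger_gap: 0.0201
gripper_force: 0.0
t 28.7 tcp [502.4 264.5  32.7] tool shift [-0.8 -0.6  1.7] turn z 0.15 rot [ 0.001  0.    -1.   ] gap 20.1 F [ 0.3  0.5 -0.2] j6 0.05
```

```bash
python3 -m handwheel '[17,0,0,1,0,0,0, 15,0,0,0,0,0,0, 14,0,0,0,0,0,0, 13,0,0,0,0,0,0, 12,0,0,0,0,0,0, 11,0,0,0,0,0,0, 9,0,0,0,0,0,0, 5,0,0,0,0,0,0, 0,0,0,0,0,0,0, 0,0,0,0,0,0,0]'
```

```text
time_s: 29.7
ee_pos: [0.5024, 0.2645, 0.0311]
tcp_rot: [1.87, 2.524, 0.001]
wrist_force: [4.6, 1.0, 3.2]
finger_gap: 0.0113
gripper_force: 58.7
```

```bash
python3 -m handwheel '[0,0,0,-1,0,0,0, 0,0,0,-2,0,0,0, 0,0,0,-3,0,0,0, 0,0,0,-4,0,0,0, 0,0,0,-4,0,0,0, 0,0,0,-3,0,0,0, 0,0,0,-2,0,0,0, 0,0,0,-1,0,0,0, 0,0,0,0,0,0,0]'
python3 - <<'E'
from h import *
b=snapshot("scene");cv2.imwrite("pics/lift1.png",cv2.resize(b[150:225,190:300],None,fx=6,fy=6,interpolation=cv2.INTER_CUBIC)[:,:,::-1]);s=r.observe();print(s["ft_torque"],s["wrist_force"])
E
```

```text
time_s: 30.6
ee_pos: [0.502, 0.2643, 0.0509]
tcp_rot: [1.87, 2.524, 0.0]
wrist_force: [0.2, -0.5, -7.4]
finger_gap: 0.0117
gripper_force: 58.4
[ 0.02670281 -0.03529556  0.00164017] [ 0.99480339 -0.05735886 -7.29647471]
```

View pics/lift1.png

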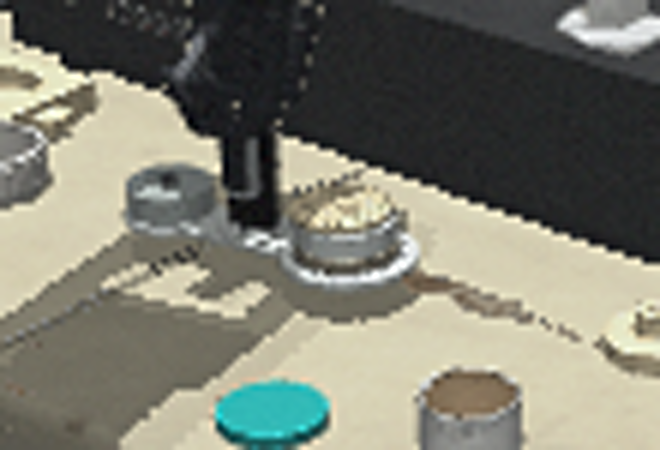

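The carrier is about 2 cm up and level, with the stack intact (crop 345,225) and a wrist load of 7.4 N. Torque is near zero, so it balances. Lifting gently to about 15 cm.

```bash
python3 -m handwheel '[0,0,0,-2,0,0,0, 0,0,0,-4,0,0,0, 0,0,0,-6,0,0,0, 0,0,0,-8,0,0,0, 0,0,0,-8,0,0,0, 0,0,0,-8,0,0,0, 0,0,0,-8,0,0,0, 0,0,0,-8,0,0,0, 0,0,0,-8,0,0,0, 0,0,0,-8,0,0,0]'
python3 -m handwheel '[0,0,0,-8,0,0,0, 0,0,0,-8,0,0,0, 0,0,0,-8,0,0,0, 0,0,0,-8,0,0,0, 0,0,0,-8,0,0,0, 0,0,0,-8,0,0,0, 0,0,0,-6,0,0,0, 0,0,0,-4,0,0,0, 0,0,0,-2,0,0,0, 0,0,0,-1,0,0,0]'
python3 -m handwheel '[0,0,0,0,0,0,0, 0,0,0,0,0,0,0, 0,0,0,0,0,0,0, 0,0,0,0,0,0,0, 0,0,0,0,0,0,0, 0,0,0,0,0,0,0]'
python3 - <<'E'
from h import *
b=snapshot("scene");u,v=pix("scene",(.51,.23,.15)).astype(int)
cv2.imwrite("pics/lift2.png",cv2.resize(b[max(v-40,0):v+40,u-55:u+55],None,fx=6,fy=6,interpolation=cv2.INTER_CUBIC)[:,:,::-1]);s=r.observe();print(s["ft_torque"],s["wrist_force"],s["ee_pos"],abs(s["joint_vel"]).max())
E
```

```text
time_s: 31.65
ee_pos: [0.502, 0.2643, 0.1195]
tcp_rot: [1.87, 2.525, -0.0]
wrist_force: [-0.1, 0.0, -6.9]
finger_gap: 0.0113
gripper_force: 58.4
time_s: 32.65
ee_pos: [0.502, 0.2643, 0.1798]
tcp_rot: [-1.87, -2.525, 0.0]
wrist_force: [-0.6, 0.4, -8.0]
finger_gap: 0.0113
gripper_force: 58.4
time_s: 33.25
ee_pos: [0.502, 0.2643, 0.1798]
tcp_rot: [1.87, 2.525, -0.0]
wrist_force: [-0.3, 0.9, -6.8]
finger_gap: 0.0115
gripper_force: 58.4
[-0.03250546  0.02207983  0.03149347] [ 0.50091763  0.24862872 -6.45503447] [0.50198151 0.26429908 0.17974439] 0.0018448401574727214
```

View pics/lift2.png

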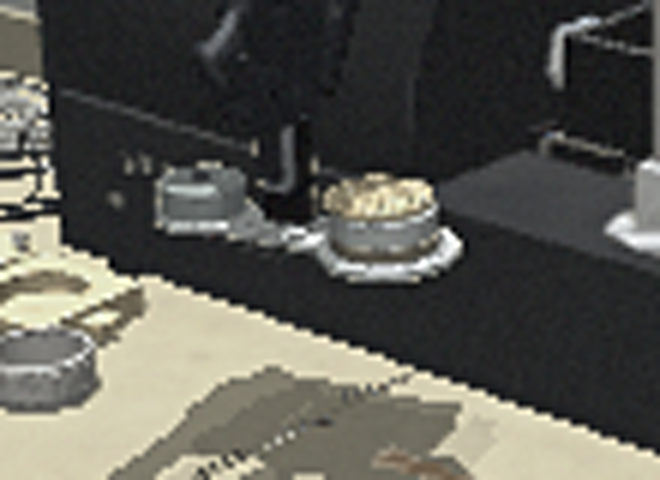

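The carrier hangs level about 15 cm up, with the stack complete on the seat (crop 382,220) and still. Handing in.

```bash
python3 -c "
from rig import r
print(r.job_done())"
```

```text
the job is handed in; nothing more can be done
None
```

The job is handed in: stone, dummy disc and grid plate are stacked in order on the carrier, which is held level and still about 15 cm off the table at about 33 s; the bystanders were not touched, and the verdict was not shown.

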